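# Lift the pawl and back off the ratchet clamp

### The job

Open the ratchet clamp on the bench: lift the pawl clear of the toothed wheel and lay it right back so that it stays up, then turn the wheel backward (clockwise seen from above) by its knob until it comes gently to rest against the stop screw. Then swing the pawl down onto the wheel's teeth again and let go. Never force anything: when the wheel meets the stop or the pawl, push its knob with no more than about 15 N. Leave the other things on the bench alone.

Things in the scene. Friction and masses are not known exactly. Their poses are not given: they have to be found in the camera images.
- clamp: ratchet clamp bolted to the bench: grey steel base plate 220 x 400 x 12 mm with a flat toothed wheel, a pawl, a stop and two aluminium jaws. Origin: on the bench top under the wheel's upright axis; z up; the jaws lie towards its -y (90 to 260 mm off, 62 mm high), the pawl towards +y, the stop towards -x (robot side). Turning the wheel backward opens the jaws
- wheel: steel wheel, 168 mm across, its disc 28 to 36 mm above the bench, with 18 saw teeth 8 mm high on top of its rim (tops at 44 mm), a knob, and a lug 10 mm wide sticking out 16 mm past the rim; origin as clamp's, turning with the wheel
- pawl: the dark steel pawl, a 66 mm arm with a down-turned nose that rests between or on the wheel's teeth; origin on its hinge axis, y along the hinge (as the clamp's y)
- stop: aluminium block 26 x 30 x 32 mm (top 44 mm above the bench) with a stop screw pointing to the clamp's -y, met by the wheel's lug; its rubber tip gives a millimetre or two under firm pushes. How far the screw sticks out differs each time, stays put and is not measured: the wheel meets it somewhere between wheel_turn 1.25 and 2.1. Origin: centre of the block's underside
- wheel_axis (a point): point on the wheel's upright axis, level with knob_grip (72 mm above the bench)
- knob_grip (a point): centre of the upright round black knob, 22 mm across, 38 mm high (top 91 mm above the bench), 50 mm from the wheel's axis. It spins freely on its stem, so a gripper holding it need not turn along. Moving it backward takes about 1 to 3 N, forward about 6 to 8 N; the wheel stays where it is left
- pawl_pin (a point): grasp point on the pawl's finger pin: 10 mm across, level, parallel to the hinge (the clamp's y), sticking out from the nose end away from the wheel, free on both sides. 61 mm from the hinge axis, 16 mm from the pin's free end; 51 mm above the bench when the pawl is fully down
- pawl_hinge (a point): the point of the pawl's hinge axis (level, along the clamp's y, 41 mm above the bench) abreast of pawl_pin, which circles about it in an upright plane; 60 mm along x and 110 mm along y from the wheel's axis, in the clamp's frame
- wheel_turn (a joint): turning angle of the wheel in rad, growing as it turns backward (clockwise from above); it starts between 0 and 0.5. With the pawl down the teeth block it within a tooth (0.35 rad)
- pawl_lift (a joint): pawl angle in rad: 0 fully down in a tooth gap, up to about 0.16 with its nose on a tooth; as it grows the pin rises, passes over the hinge and tips to the clamp's +x. Beyond about 1.8 it falls back by its own weight to its rest at 2.0 and stays; before that it falls down onto the wheel
- jar: small amber jar with a black cap, 48 mm across, 55 mm high, loose on the bench; to be left alone; origin under its centre
- driver: black-handled screwdriver lying on the bench, to be left alone; origin at its middle
- tape: blue roll of tape, 84 mm across and 22 mm high, lying flat, to be left alone; origin under its centre

How it is judged:
By the outcome, as a careful person would: the job done as asked, in the order asked, and still so for the second after the job is handed in, with the robot touching nothing.
It also fails if it takes over 72 s, if anything falls off the work surface, if the arm or the gripper's body presses on something with over 40 N, if the wrist force passes 120 N, or if a joint passes its speed limit or range.

### The arm

A 6-joint arm with a two-finger parallel gripper is mounted at the origin on the work surface. World frame = base frame: x ahead of the robot, y to its left, z up, the work surface at z = 0. Lengths are in m, angles in degrees, forces in N, time in s.
With the tool pointing down it reaches from about 0.25 to 0.725 m from the base axis. Payload 9.7 kg.
Tool frame: the origin (TCP) lies on the centre line of the jaws, within the pads' length; the fingertips stand bot.nose_length ahead of it and the grasp point (between the pads) lies 11 mm behind it (bot.nose_length is the distance from the TCP to the fingertips, in m); z points along the fingers, y is the line along which they close (so a half turn about z gives the same grasp; the last joint's range is limited). The gripper opens to 85 mm and grips with 20 to 120 N. Pads are 22 mm wide; open, the fingers measure 114 mm over their backs; the gripper's body (76 mm by 85 mm) begins 54 mm behind the grasp point. The pads swing forward as they close: fully open they stand 13 mm farther back than shut.
Start: joints at [73.167, 4.979, 10.078, 95.1, 0, 90], TCP at [0.159, 0.526, 0.239] pointing down, gripper open.
Joint ranges: [-179.16, 179.16], [-48.56, 103.87], [-65.8, 70.77], [-126.05, 130.52], [-82.76, 87.17], [-180, 180]. Speed limits (degrees/s): [127.2, 127.2, 147.25, 180, 180, 180].

### API

Orientations are given as [roll, pitch, yaw] about the fixed x, y, z axes, in that order (R = Rz(yaw) Ry(pitch) Rx(roll)).
In Python, from workcell import bot gives the robot as it stands. The module is installed in compiled form; this text tells all that it offers.
- The arm moves only by the shell command python3 -m inch 'ROWS' [OPENING] [FORCE]. ROWS is JSON, a list of rows, each a list of 4 numbers: the shift along the world's x, y, z in cm, then the turn about the world's z in degrees. A call has exactly 8 rows; each row is the pose to reach, as a shift and turn from the pose commanded when the call began; what a row does not reach only later rows make up. A row lasts 1/8 s, in which the tool goes at most 62.5 mm and 10.7 degrees, less where a joint would pass 70% of its speed; a pose out of reach is approached as far as the arm can. A call with a gripper value outside its range is refused whole. OPENING is the finger opening in cm, from 0 to 8.54, set as the call begins (- or left out, the last holds). The fingers move at their own pace and stop on an object; FORCE is the grip in N (left out, the last holds). Time passes only in rows, so rows that repeat a pose let the fingers close, or fill a call up. It gives the time, the measured TCP pose, the force, the opening and the grip force at its end, in the units of the state.
- bot.get_obs(): the state, without advancing time (a new reading comes with each control period).
- bot.camera(name): name is "scene" or "top"; returns a dict with "img" (420x560x3 uint8, red, green, blue), "fovy" (degrees; the focal length in pixels is half the picture's height over the tangent of half this angle, whatever the lens; pixels are square), "cx", "cy" (the principal point, pixels), "dist" ([k1, k2, p1, p2, k3] as OpenCV has them; the pictures are not rectified), "R" (3x3) and "t" (3): a world point X has camera coordinates R X + t. Camera axes: x right, y down, z forward; pixel columns grow to the right and rows downward; lengths in m; the calibration is good to about 2 mm. A picture is of the moment at which its call begins. There is no depth.
- bot.job_done(): hands the job in; it is judged then, once.
Trained networks look in a picture, given as the dict that the camera call returned (one of the last four; its "shot" number tells which), for a name from the list of things; names that differ only in an ending like _2 or _b are one class to them, and where a whole thing is asked for, a point or a joint stands for the part that bears it (a point fixed in the world has none). Each returns a list of dicts, best first, with "score" (0 to 1); they miss things now and then, are a little off and sometimes report something else, mostly with a low value. They report only what shows in the picture. A call takes as long as a camera call.
- bot.find_in(thing, picture): "point" ([column, row] in pixels, amid what is visible of it).
- bot.landmark_of(thing, picture): "point" ([column, row] in pixels: a listed point, or the origin of a listed thing).
The state is a dict: "time": time; "q": joint angles; "qd": joint speeds; "joint_efforts": joint torques, N m; "ee_pos": TCP position; "tcp_rot": TCP orientation; "wrist_force": force on the tool from outside, world axes, zero at the start; "torque": the same for the moment, N m; "opening": finger opening in m; "grasp_force": force on a finger pad.
Only numpy, scipy, OpenCV 4.12 (cv2) and the standard library are available. Lean on these libraries where they do the work, as an engineer would, in place of code of your own. Each camera call takes 0.05 s, during which the arm holds its last target. There are 200 camera calls.

## Working session

There is one attempt and no reset: what is moved stays moved. The work goes in short steps, Python scripts to look and compute and a shell command to move; the robot and the scene stay as the last step left them, time stands still between calls to the robot, and variables do not carry over. Pictures are saved under pics/ and viewed, at most 10 in all, crops included, and the job is handed in when it is done.

```bash
mkdir -p pics; cat > h.py <<'E'
import numpy as np, cv2
from workcell import bot
def cam(n):
    p=bot.camera(n); f=210/np.tan(np.radians(p["fovy"])/2)
    p["K"]=np.array([[f,0,p["cx"]],[0,f,p["cy"]],[0,0,1]]); return p
def ray(p,px):
    u=cv2.undistortPoints(np.array([[px]],float),p["K"],np.array(p["dist"]))[0,0]
    R=np.array(p["R"]);t=np.array(p["t"])
    return -R.T@t, R.T@np.array([u[0],u[1],1])
def atz(p,px,z):
    o,d=ray(p,px); return o+d*(z-o[2])/d[2]
def tri(obs):
    A=np.zeros((3,3));b=np.zeros(3)
    for p,px in obs:
        o,d=ray(p,px);d=d/np.linalg.norm(d);M=np.eye(3)-np.outer(d,d);A+=M;b+=M@o
    return np.linalg.solve(A,b)
def save(p,n): cv2.imwrite("pics/"+n+".png",p["img"][:,:,::-1])
E
python3 - <<'E'
from h import *
S=cam("scene");T=cam("top");save(S,"s0");save(T,"t0")
np.set_printoptions(precision=4,suppress=True)
for n,z in [("clamp",0),("wheel",0),("stop",0),("wheel_axis",.072),("knob_grip",.072),("pawl_pin",.052),("pawl_hinge",.041),("pawl",.041),("jar",0),("tape",0),("driver",0)]:
    o=[]
    for p in (S,T):
        r=bot.landmark_of(n,p)
        if r:
            print(n,np.round(r[0]["point"],1),round(r[0]["score"],2),atz(p,r[0]["point"],z)); o.append((p,r[0]["point"]))
    if len(o)==2: print("   tri",tri(o))
o=bot.get_obs();print(o["time"],o["ee_pos"],o["tcp_rot"],o["opening"],bot.nose_length,o["wrist_force"])
E
```

```text
clamp [265.8 191.6] 0.81 [0.5112 0.062  0.    ]
clamp [312.9 243.4] 0.83 [0.5047 0.0628 0.    ]
   tri [ 0.5051  0.0612 -0.0084]
wheel [271.7 189.5] 0.69 [0.5019 0.0731 0.    ]
wheel [313.3 239.5] 0.78 [0.5136 0.0617 0.    ]
   tri [0.5119 0.0691 0.0128]
stop [356.1 210.7] 0.71 [0.5076 0.2668 0.    ]
stop [295.3 287.8] 0.81 [0.4049 0.1049 0.    ]
   tri [ 0.3991  0.1839 -0.1454]
wheel_axis [267.6 172.5] 0.62 [0.5125 0.0669 0.072 ]
wheel_axis [313.8 238.4] 0.79 [0.5133 0.0653 0.072 ]
   tri [0.5131 0.0662 0.0727]
knob_grip [256.6 185.1] 0.75 [0.5512 0.0539 0.072 ]
knob_grip [320.3 218.4] 0.67 [0.5559 0.0504 0.072 ]
   tri [0.555  0.0529 0.077 ]
pawl_pin [319.6 174.5] 0.85 [0.4719 0.1728 0.052 ]
pawl_pin [262.  256.9] 0.58 [0.476  0.1772 0.052 ]
   tri [0.4763 0.1752 0.058 ]
pawl_hinge [313.4 243.6] 0.71 [0.5031 0.0644 0.041 ]
pawl [302.6 201.8] 0.73 [0.5449 0.1533 0.041 ]
pawl [271.5 225.3] 0.86 [0.545  0.1557 0.041 ]
   tri [0.5451 0.1546 0.0416]
jar [354.  215.4] 0.63 [0.5211 0.2647 0.    ]
jar [223.2 240. ] 0.72 [0.5159 0.2674 0.    ]
   tri [ 0.5164  0.2664 -0.006 ]
tape [269.4 173. ] 0.64 [0.4578 0.0553 0.    ]
driver [363.8 163.1] 0.94 [ 0.3701  0.259  -0.    ]
driver [231.7 302.1] 0.6 [0.375  0.2494 0.    ]
   tri [0.3745 0.2541 0.0037]
1.2 [0.1593 0.5264 0.2393] [-179.9992   -0.002   163.1668] 0.08545912731484114 0.008 [ 1.0659 -0.1651  0.2553]
```

View pics/s0.png

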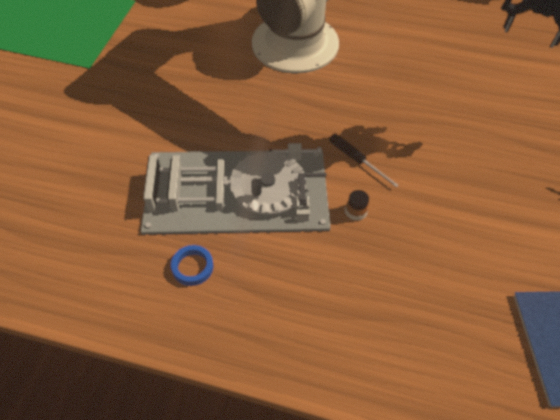

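View pics/t0.png

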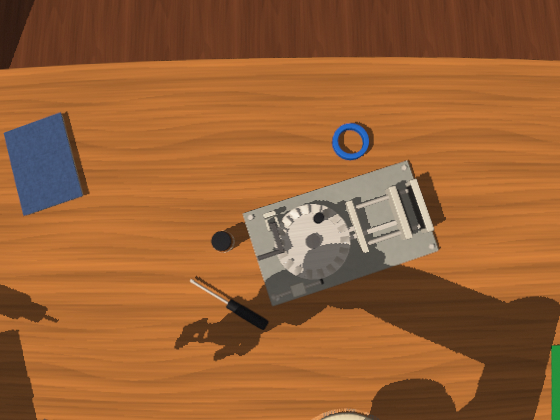

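Both views show the clamp with the jaws to the right in "top" (corners near (245,213), (272,305), (440,248), (408,161)). The pawl is at about (270,225) and the knob at (320,218). The jar, driver and tape are well clear. I'll enlarge once to get the yaw.

```bash
python3 - <<'E'
import cv2
i=cv2.imread("pics/t0.png")[150:310,235:445]
cv2.imwrite("pics/c0.png",cv2.resize(i,None,fx=3.7,fy=3.7,interpolation=cv2.INTER_CUBIC))
E
```

```text
(no output)
```

View pics/c0.png

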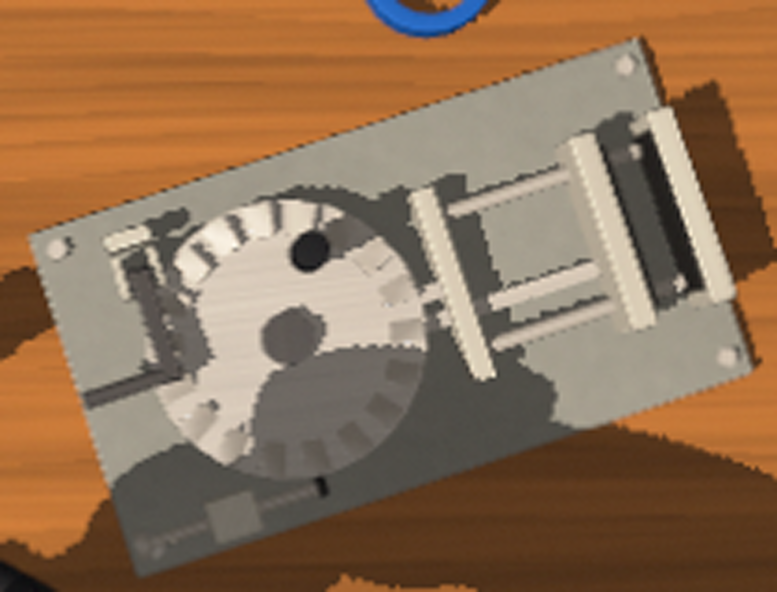

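The crop shows the plate's corners at (32,235), (140,575), (755,370) and (640,38). The pin runs from (85,402) to (180,373), the knob is at (310,250), the axis at (293,335) and the rubber stop tip at (322,487).

```bash
python3 - <<'E'
from h import *
np.set_printoptions(precision=4,suppress=True)
T=cam("top")
f=lambda u,v,z: atz(T,[235+(u+.5)/3.7-.5,150+(v+.5)/3.7-.5],z)
A,B,C,D=[f(*c,.012) for c in [(32,235),(140,575),(755,370),(640,38)]]
for a,b in [(C,B),(D,A),(B,A),(C,D)]:
    d=b-a; print(np.linalg.norm(d[:2]),np.degrees(np.arctan2(d[1],d[0])))
print("pin end/mid/nose",f(85,402,.051),f(180,373,.051)); 
ax=f(293,335,.04);print("axis",ax,"center",(A+B+C+D)/4,"knob",f(310,250,.09),"tip",f(322,487,.036))
yaw=np.radians(17.5);R=lambda x,y:ax[:2]+np.array([x*np.cos(yaw)-y*np.sin(yaw),x*np.sin(yaw)+y*np.cos(yaw)])
print("pin",R(0,.11),"hinge",R(.06,.11),"xaxis",np.cos(yaw),np.sin(yaw))
E
```

```text
0.3984241071426261 106.91539482152108
0.39834553652863774 107.0974379893153
0.2167721072154327 16.86564551805348
0.2180376943554325 16.887109369222824
pin end/mid/nose [0.4731 0.1868 0.051 ] [0.4892 0.1308 0.051 ]
axis [0.5106 0.0632 0.04  ] center [ 0.5301 -0.002   0.012 ] knob [0.5571 0.0557 0.09  ] tip [0.4203 0.0477 0.036 ]
pin [0.4775 0.1681] hinge [0.5348 0.1862] xaxis 0.9537169507482269 0.3007057995042731
```

```bash
python3 -m inch '[[4,-4,0,-8],[8,-9,0,-16],[12,-13,0,-24],[16,-18,0,-32],[20,-22,0,-40],[24,-27,0,-48],[28,-31,0,-55],[31,-35,-3,-55]]' 4 20
```

```text
time: 2.25
ee_pos: [0.4715, 0.175, 0.2108]
tcp_rot: [179.8, -0.0, 108.0]
wrist_force: [0.2, 0.3, 0.3]
opening: 0.0401
grasp_force: 0.0
```

```bash
python3 -m inch '[[0.6,-0.3,-2,-1],[0.6,-0.3,-5,-1],[0.6,-0.3,-8,-1],[0.6,-0.3,-10,-1],[0.6,-0.3,-12,-1],[0.6,-0.3,-13,-1],[0.6,-0.3,-13,-1],[0.6,-0.3,-13,-1]]'; python3 - <<'E'
from h import *
o=[]
for c in ("scene","top"):
    p=cam(c);save(p,"g_"+c)
    for n in("pawl_pin","pawl_hinge"):
        r=bot.landmark_of(n,p); print(c,n,[(np.round(q["point"],1),round(q["score"],2),atz(p,q["point"],.055 if n=="pawl_pin" else .041).round(4)) for q in r[:2]])
a=cv2.imread("pics/g_scene.png")[120:240,270:390];b=cv2.imread("pics/g_top.png")[180:300,210:330]
cv2.imwrite("pics/g.png",cv2.resize(np.hstack([a,b]),None,fx=3.3,fy=3.3,interpolation=cv2.INTER_CUBIC))
E
```

```text
time: 3.25
ee_pos: [0.4757, 0.1736, 0.0802]
tcp_rot: [179.9, -0.0, 107.2]
wrist_force: [-0.3, 0.2, 0.5]
opening: 0.0402
grasp_force: 0.0
scene pawl_pin [(array([319.5, 175. ]), 0.69, array([0.4757, 0.1733, 0.055 ])), (array([269.4, 170. ]), 0.66, array([0.4917, 0.065 , 0.055 ]))]
scene pawl_hinge [(array([268.9, 194. ]), 0.24, array([0.5446, 0.0788, 0.041 ]))]
top pawl_pin []
top pawl_hinge []
```

View pics/g.png

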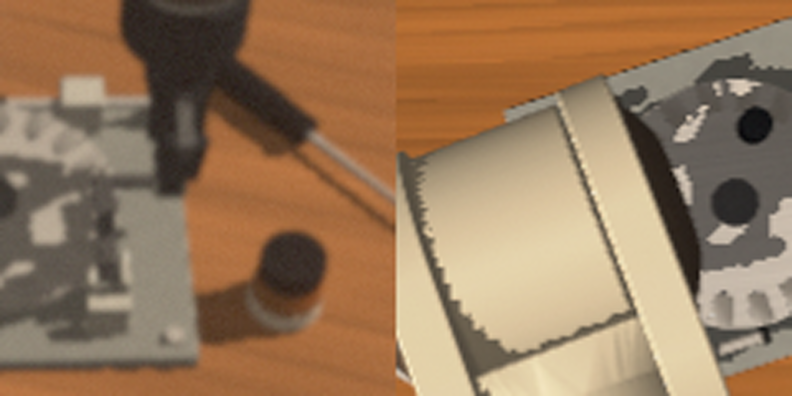

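The gripper stands over the pin (left half, pin at about (140,182)), clear of the jar. I'll descend and close.

```bash
python3 -m inch '[[0,0,-1,0],[0,0,-2,0],[0,0,-2.8,0],[0,0,-3.2,0],[0,0,-3.2,0],[0,0,-3.2,0],[0,0,-3.2,0],[0,0,-3.2,0]]' && python3 -m inch '[[0,0,0,0],[0,0,0,0],[0,0,0,0],[0,0,0,0],[0,0,0,0],[0,0,0,0],[0,0,0,0],[0,0,0,0]]' 0 20
```

```text
time: 4.55
ee_pos: [0.4754, 0.1735, 0.0475]
tcp_rot: [180.0, 0.0, 107.2]
wrist_force: [-0.5, 0.7, -0.3]
opening: 0.0399
grasp_force: 0.0
time: 5.55
ee_pos: [0.4758, 0.1735, 0.0474]
tcp_rot: [179.9, 0.0, 107.2]
wrist_force: [5.2, 1.6, -1.7]
opening: 0.009
grasp_force: 20.1
```

```bash
python3 -m inch '[[0.11,0.04,0.38,0],[0.26,0.08,0.78,0],[0.4,0.12,1.11,0],[0.6,0.18,1.48,0],[0.82,0.25,1.84,0],[1.06,0.32,2.19,0],[1.29,0.39,2.47,0],[1.57,0.48,2.78,0]]'
```

```text
time: 6.55
ee_pos: [0.4902, 0.1782, 0.0753]
tcp_rot: [-179.9, -0.0, 107.2]
wrist_force: [-7.4, -0.1, 3.3]
opening: 0.0095
grasp_force: 19.8
```

```bash
python3 -m inch '[[0.12,0.04,0.6,0],[0.8,0.24,1.18,0],[1.54,0.47,1.66,0],[2.35,0.72,2.01,0],[3.19,0.98,2.23,0],[4.06,1.24,2.32,0],[4.94,1.51,2.27,0],[5.23,1.6,2.22,0]]'
```

```text
time: 7.55
ee_pos: [0.544, 0.1946, 0.0978]
tcp_rot: [180.0, -0.0, 107.2]
wrist_force: [-3.0, 0.2, -1.0]
opening: 0.009
grasp_force: 19.7
```

```bash
python3 -m inch '[[0.56,0.17,-0.14,0],[1.12,0.34,-0.33,0],[1.64,0.5,-0.59,0],[2.0,0.6,-0.8,0],[2.05,0.63,-0.83,0],[2.05,0.63,-0.83,0],[2.05,0.63,-0.83,0],[2.05,0.63,-0.83,0]]'
```

```text
time: 8.55
ee_pos: [0.5639, 0.2006, 0.0892]
tcp_rot: [180.0, -0.0, 107.2]
wrist_force: [0.4, 2.8, 2.6]
opening: 0.009
grasp_force: 20.1
```

```bash
python3 -m inch '[[0,0,0,0],[0,0,0,0],[0,0,0,0],[0,0,0,0],[0,0,1,0],[0,0,4,0],[0,0,8,0],[0,0,10,0]]' 4.5 20; python3 -m inch '[[0,-4,0,0],[0,-8,0,0],[0,-12,0,0],[0,-15,1,0],[0,-15,1,0],[0,-15,1,0],[0,-15,1,0],[0,-15,1,0]]'; python3 - <<'E'
from h import *
np.set_printoptions(precision=4,suppress=True)
ps=[cam("scene"),cam("top")]
save(ps[0],"r_s");save(ps[1],"r_t")
for n,z in [("knob_grip",.072),("wheel_axis",.072),("pawl_pin",.091)]:
    o=[(p,bot.landmark_of(n,p)) for p in ps]; o=[(p,r[0]) for p,r in o if r]
    print(n,[(r["score"],atz(p,r["point"],z)) for p,r in o], tri([(p,r["point"]) for p,r in o]) if len(o)==2 else "")
a=cv2.imread("pics/r_s.png")[120:240,230:350];b=cv2.imread("pics/r_t.png")[180:300,240:360]
cv2.imwrite("pics/r.png",cv2.resize(np.hstack([a,b]),None,fx=3.3,fy=3.3,interpolation=cv2.INTER_CUBIC))
E
```

```text
time: 9.55
ee_pos: [0.5643, 0.2007, 0.1923]
tcp_rot: [179.8, -0.0, 107.2]
wrist_force: [0.5, -0.3, 0.1]
opening: 0.0449
grasp_force: 0.0
time: 10.55
ee_pos: [0.5637, 0.0513, 0.1987]
tcp_rot: [-180.0, -0.0, 107.2]
wrist_force: [0.3, -0.4, -0.6]
opening: 0.0449
grasp_force: 0.0
knob_grip [(0.87, array([0.5587, 0.0513, 0.072 ])), (0.81, array([0.5515, 0.0578, 0.072 ]))] [0.5529 0.0534 0.0646]
wheel_axis [(0.61, array([0.5153, 0.0657, 0.072 ])), (0.89, array([0.5055, 0.0708, 0.072 ]))] [0.5066 0.0667 0.0612]
pawl_pin [(0.54, array([0.5711, 0.1943, 0.091 ])), (0.64, array([0.565 , 0.2025, 0.091 ]))] [0.5663 0.1983 0.0858]
```

View pics/r.png

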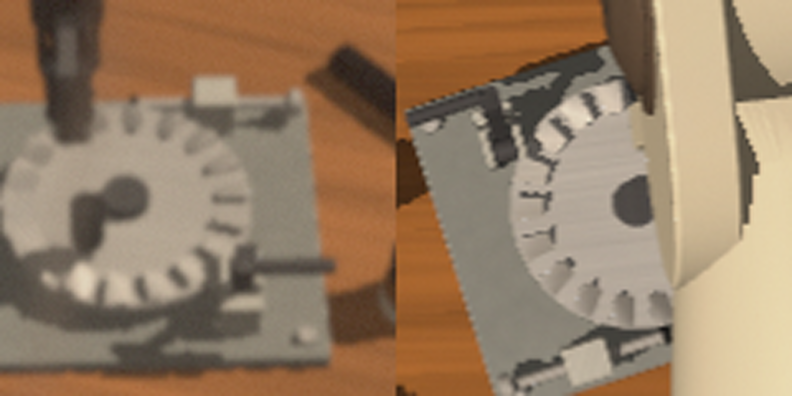

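The pawl is laid back: in the left half its pin points right at (240–330,266) over the hinge block, and in the right half it lies at the left. The knob shows at (87,215) on the left. Next is the knob.

```bash
python3 -m inch '[[-0.7,0.2,-3,0],[-0.7,0.2,-6,0],[-0.7,0.2,-9,0],[-0.7,0.2,-11,0],[-0.7,0.2,-12,0],[-0.7,0.2,-13,0],[-0.7,0.2,-13.2,0],[-0.7,0.2,-13.2,0]]'; python3 -m inch '[[0,0,0,0],[0,0,0,0],[0,0,0,0],[0,0,0,0],[0,0,0,0],[0,0,0,0],[0,0,0,0],[0,0,0,0]]' 0 25
```

```text
time: 11.95
ee_pos: [0.557, 0.0525, 0.0675]
tcp_rot: [180.0, 0.0, 107.2]
wrist_force: [-0.8, -0.1, 0.2]
opening: 0.0449
grasp_force: 0.0
time: 12.95
ee_pos: [0.5566, 0.0524, 0.0677]
tcp_rot: [180.0, 0.0, 107.2]
wrist_force: [-4.0, -0.7, 6.4]
opening: 0.0211
grasp_force: 25.6
```

```bash
python3 -m inch '[[-0.1,-0.34,0,0],[-0.23,-0.66,0,0],[-0.37,-0.98,0,0],[-0.54,-1.29,0,0],[-0.73,-1.58,0,0],[-0.94,-1.86,0,0],[-1.17,-2.12,0,0],[-1.42,-2.37,0,0]]'
```

```text
time: 13.95
ee_pos: [0.5433, 0.0287, 0.0677]
tcp_rot: [179.9, 0.0, 107.2]
wrist_force: [2.4, 1.1, 5.7]
opening: 0.0212
grasp_force: 25.7
```

```bash
python3 -m inch '[[-0.08,-0.07,0,0],[-0.16,-0.14,0,0],[-0.25,-0.21,0,0],[-0.33,-0.28,0,0],[-0.42,-0.35,0,0],[-0.51,-0.41,0,0],[-0.6,-0.47,0,0],[-0.69,-0.53,0,0]]'; python3 - <<'E'
from h import *
s=cam("scene");t=cam("top")
a=s["img"][130:240,205:325];b=t["img"][190:300,260:380]
cv2.imwrite("pics/w.png",cv2.resize(np.hstack([a,b]),None,fx=3.3,fy=3.3,interpolation=cv2.INTER_CUBIC)[:,:,::-1])
E
```

```text
time: 14.95
ee_pos: [0.5366, 0.0231, 0.0677]
tcp_rot: [179.9, 0.1, 107.1]
wrist_force: [2.6, -2.4, 6.0]
opening: 0.0212
grasp_force: 25.7
```

View pics/w.png

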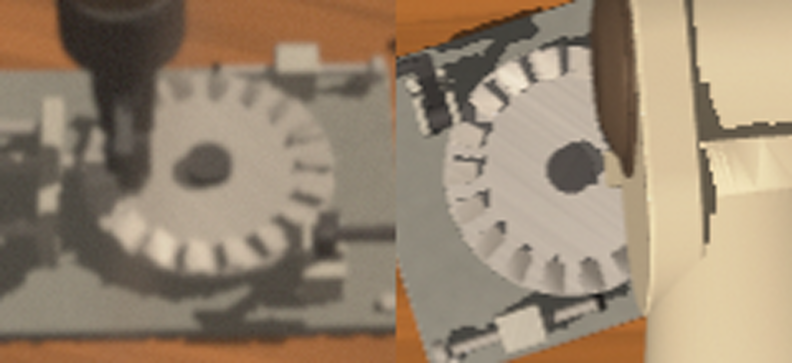

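The wheel is turning freely, with forces near baseline. The lug is hidden behind the gripper, so I'll go on in small steps and watch the force.

```bash
python3 -m inch '[[-0.05,-0.03,0,0],[-0.1,-0.06,0,0],[-0.15,-0.09,0,0],[-0.2,-0.12,0,0],[-0.25,-0.15,0,0],[-0.3,-0.18,0,0],[-0.3,-0.18,0,0],[-0.3,-0.18,0,0]]'
```

```text
time: 16.05
ee_pos: [0.5335, 0.0211, 0.0677]
tcp_rot: [179.9, 0.1, 107.1]
wrist_force: [3.3, -2.4, 6.1]
opening: 0.0212
grasp_force: 25.7
```

```bash
python3 -m inch '[[-0.05,-0.03,0,0],[-0.1,-0.06,0,0],[-0.16,-0.09,0,0],[-0.21,-0.11,0,0],[-0.26,-0.13,0,0],[-0.31,-0.16,0,0],[-0.31,-0.16,0,0],[-0.31,-0.16,0,0]]'
```

```text
time: 17.05
ee_pos: [0.5304, 0.0194, 0.0676]
tcp_rot: [179.9, 0.1, 107.1]
wrist_force: [2.7, -3.7, 6.0]
opening: 0.0211
grasp_force: 25.7
```

```bash
python3 -m inch '[[-0.05,-0.04,0,0],[-0.1,-0.07,0,0],[-0.16,-0.1,0,0],[-0.21,-0.13,0,0],[-0.27,-0.17,0,0],[-0.32,-0.19,0,0],[-0.32,-0.19,0,0],[-0.32,-0.19,0,0]]'
```

```text
time: 18.05
ee_pos: [0.527, 0.0178, 0.0676]
tcp_rot: [179.9, 0.1, 107.1]
wrist_force: [1.3, -0.6, 6.4]
opening: 0.0214
grasp_force: 25.7
```

```bash
python3 -m inch '[[-0.05,-0.02,0,0],[-0.11,-0.04,0,0],[-0.17,-0.07,0,0],[-0.22,-0.09,0,0],[-0.28,-0.11,0,0],[-0.33,-0.12,0,0],[-0.33,-0.12,0,0],[-0.33,-0.12,0,0]]'
```

```text
time: 19.05
ee_pos: [0.5237, 0.0166, 0.0676]
tcp_rot: [179.9, 0.1, 107.1]
wrist_force: [0.8, -2.0, 7.4]
opening: 0.0213
grasp_force: 25.7
```

```bash
python3 -m inch '[[-0.06,-0.02,0,0],[-0.12,-0.04,0,0],[-0.18,-0.06,0,0],[-0.23,-0.08,0,0],[-0.29,-0.09,0,0],[-0.34,-0.1,0,0],[-0.34,-0.1,0,0],[-0.34,-0.1,0,0]]'
```

```text
time: 20.05
ee_pos: [0.5203, 0.0156, 0.0677]
tcp_rot: [179.9, 0.1, 107.1]
wrist_force: [0.9, -1.5, 6.3]
opening: 0.0211
grasp_force: 25.7
```

```bash
python3 -m inch '[[-0.06,-0.01,0,0],[-0.12,-0.03,0,0],[-0.18,-0.04,0,0],[-0.23,-0.06,0,0],[-0.29,-0.07,0,0],[-0.34,-0.08,0,0],[-0.34,-0.08,0,0],[-0.34,-0.08,0,0]]'
```

```text
time: 21.05
ee_pos: [0.5169, 0.0148, 0.0677]
tcp_rot: [179.9, 0.1, 107.1]
wrist_force: [1.0, -1.6, 6.6]
opening: 0.0213
grasp_force: 25.7
```

```bash
ok(){ python3 -c "
from h import *
o=bot.get_obs();f=o['wrist_force'];print(o['ee_pos'].round(4) if hasattr(o['ee_pos'],'round') else o['ee_pos'],f);exit(int(np.hypot(f[0],f[1])>5))"; }
python3 -m inch '[[-0.06,-0.01,0,0],[-0.12,-0.02,0,0],[-0.18,-0.03,0,0],[-0.23,-0.04,0,0],[-0.29,-0.05,0,0],[-0.34,-0.05,0,0],[-0.34,-0.05,0,0],[-0.34,-0.05,0,0]]' >/dev/null && ok && python3 -m inch '[[-0.06,0,0,0],[-0.12,0,0,0],[-0.18,-0.01,0,0],[-0.24,-0.01,0,0],[-0.3,-0.02,0,0],[-0.35,-0.02,0,0],[-0.35,-0.02,0,0],[-0.35,-0.02,0,0]]' >/dev/null && ok && python3 -m inch '[[-0.06,0,0,0],[-0.12,0,0,0],[-0.18,0,0,0],[-0.24,0.01,0,0],[-0.3,0.01,0,0],[-0.35,0.01,0,0],[-0.35,0.01,0,0],[-0.35,0.01,0,0]]' >/dev/null && ok && python3 -m inch '[[-0.06,0,0,0],[-0.12,0.01,0,0],[-0.18,0.01,0,0],[-0.24,0.02,0,0],[-0.3,0.02,0,0],[-0.35,0.03,0,0],[-0.35,0.03,0,0],[-0.35,0.03,0,0]]' >/dev/null && ok
```

```text
[0.5135 0.0143 0.0677] [ 0.83543367 -1.24946113  6.76356017]
[0.5099 0.0141 0.0676] [ 1.63259642 -1.86858204  7.64467116]
[0.5064 0.0141 0.0677] [ 1.66973253 -1.84055254  6.60355016]
[0.5029 0.0143 0.0677] [ 1.27844718 -2.61333009  6.9445372 ]
```

```bash
ok(){ python3 -c "
from h import *
o=bot.get_obs();f=o['wrist_force'];print(o['ee_pos'].round(4),f.round(1));exit(int(np.hypot(f[0],f[1])>5))"; }
python3 -m inch '[[-0.06,0.01,0,0],[-0.12,0.01,0,0],[-0.18,0.02,0,0],[-0.23,0.03,0,0],[-0.29,0.04,0,0],[-0.34,0.04,0,0],[-0.34,0.04,0,0],[-0.34,0.04,0,0]]' >/dev/null && ok && python3 -m inch '[[-0.06,0.01,0,0],[-0.12,0.02,0,0],[-0.18,0.04,0,0],[-0.23,0.05,0,0],[-0.29,0.07,0,0],[-0.34,0.08,0,0],[-0.34,0.08,0,0],[-0.34,0.08,0,0]]' >/dev/null && ok && python3 -m inch '[[-0.06,0.01,0,0],[-0.12,0.03,0,0],[-0.18,0.05,0,0],[-0.23,0.07,0,0],[-0.29,0.09,0,0],[-0.34,0.1,0,0],[-0.34,0.1,0,0],[-0.34,0.1,0,0]]' >/dev/null && ok && python3 -m inch '[[-0.06,0.02,0,0],[-0.12,0.04,0,0],[-0.17,0.06,0,0],[-0.22,0.08,0,0],[-0.27,0.11,0,0],[-0.32,0.13,0,0],[-0.32,0.13,0,0],[-0.32,0.13,0,0]]' >/dev/null && ok
```

```text
[0.4995 0.0147 0.0676] [-0.3 -3.5  6.7]
[0.4968 0.0153 0.0677] [ 5.3 -4.2  4.4]
```

```bash
python3 -m inch '[[-0.01,0,0,0],[-0.02,0.01,0,0],[-0.03,0.01,0,0],[-0.04,0.01,0,0],[-0.05,0.01,0,0],[-0.05,0.01,0,0],[-0.05,0.01,0,0],[-0.05,0.01,0,0]]'
python3 - <<'E'
from h import *
s=cam("scene");t=cam("top")
a=s["img"][130:240,205:325];b=t["img"][190:300,260:380]
cv2.imwrite("pics/w2.png",cv2.resize(np.hstack([a,b]),None,fx=3.3,fy=3.3,interpolation=cv2.INTER_CUBIC)[:,:,::-1])
E
```

```text
time: 28.05
ee_pos: [0.4968, 0.0153, 0.0677]
tcp_rot: [179.8, 0.2, 107.1]
wrist_force: [7.5, -4.5, 3.1]
opening: 0.0211
grasp_force: 25.5
```

View pics/w2.png

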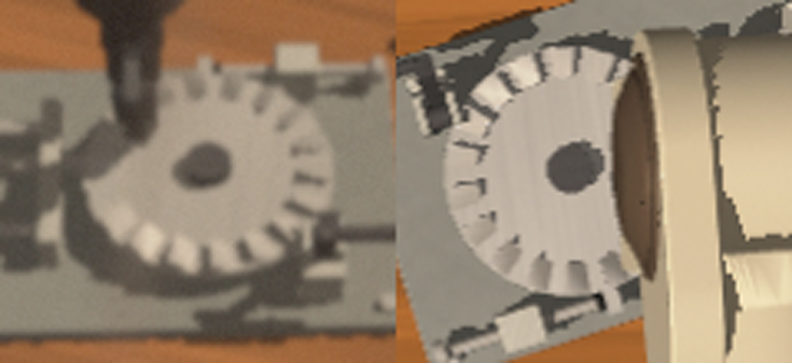

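In the right half the lug at (615,297) sits against the screw tip at (600,300), and the force is 7.5 N, so the wheel is at the stop. I'll release it and go to the pawl pin.

```bash
python3 -m inch '[[0,0,0,0],[0,0,0,0],[0,0,0,0],[0,0,0,0],[0,0,1,0],[0,0,4,0],[0,0,8,0],[0,0,12.5,0]]' 4.5 20; python3 -m inch '[[2,4,0,0],[4,8,0,0],[6,13,0,0],[6.9,18.5,0,0],[6.9,18.5,-3,0],[6.9,18.5,-6,0],[6.9,18.5,-6,0],[6.9,18.5,-6,0]]'; python3 - <<'E'
from h import *
s=cam("scene");t=cam("top")
for p in(s,t):
    r=bot.landmark_of("pawl_pin",p); print([(q["score"],atz(p,q["point"],.091).round(4)) for q in r[:1]])
a=s["img"][130:240,225:345];b=t["img"][190:300,260:380]
cv2.imwrite("pics/p.png",cv2.resize(np.hstack([a,b]),None,fx=3.3,fy=3.3,interpolation=cv2.INTER_CUBIC)[:,:,::-1])
E
```

```text
time: 29.15
ee_pos: [0.4948, 0.0162, 0.1937]
tcp_rot: [-180.0, -0.0, 107.2]
wrist_force: [0.9, -0.8, -1.0]
opening: 0.0448
grasp_force: 0.0
time: 30.15
ee_pos: [0.5645, 0.2013, 0.1337]
tcp_rot: [179.9, -0.0, 107.2]
wrist_force: [-0.7, 0.7, -0.2]
opening: 0.0451
grasp_force: 0.0
[(0.57, array([0.563 , 0.1993, 0.091 ]))]
[]
```

View pics/p.png

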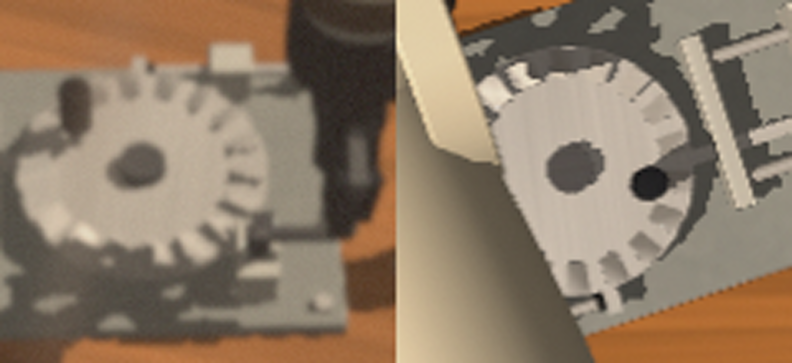

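The lug (610,297) still rests on the screw tip (597,300). The gripper is over the upright pawl's pin (left half, about (300,233)). I'll descend and grip.

```bash
python3 -m inch '[[0,0,-1,0],[0,0,-2,0],[0,0,-3,0],[0,0,-4,0],[0,0,-4.5,0],[0,0,-4.5,0],[0,0,-4.5,0],[0,0,-4.5,0]]' && python3 -m inch '[[0,0,0,0],[0,0,0,0],[0,0,0,0],[0,0,0,0],[0,0,0,0],[0,0,0,0],[0,0,0,0],[0,0,0,0]]' 0 20
```

```text
time: 31.35
ee_pos: [0.5643, 0.2013, 0.0874]
tcp_rot: [180.0, -0.0, 107.2]
wrist_force: [-0.7, -0.2, 0.2]
opening: 0.045
grasp_force: 0.0
time: 32.35
ee_pos: [0.5642, 0.2013, 0.0871]
tcp_rot: [180.0, -0.0, 107.2]
wrist_force: [0.9, 0.6, 2.1]
opening: 0.0091
grasp_force: 20.4
```

```bash
python3 -m inch '[[-0.47,-0.14,0.28,0],[-1.27,-0.39,0.64,0],[-2.11,-0.65,0.87,0],[-2.98,-0.91,0.97,0],[-3.86,-1.18,0.92,0],[-4.71,-1.44,0.75,0],[-5.54,-1.69,0.44,0],[-6.06,-1.85,0.16,0]]'
```

```text
time: 33.35
ee_pos: [0.5027, 0.1824, 0.0881]
tcp_rot: [-180.0, 0.0, 107.2]
wrist_force: [2.7, 0.3, -0.9]
opening: 0.0091
grasp_force: 20.8
```

```bash
python3 -m inch '[[-0.49,-0.15,-0.33,0],[-0.95,-0.29,-0.71,0],[-1.36,-0.41,-1.13,0],[-1.74,-0.53,-1.6,0],[-2.06,-0.63,-2.1,0],[-2.29,-0.7,-2.53,0],[-2.47,-0.75,-2.91,0],[-2.47,-0.75,-2.91,0]]'
```

```text
time: 34.35
ee_pos: [0.4787, 0.1752, 0.0592]
tcp_rot: [-180.0, 0.0, 107.2]
wrist_force: [2.6, 0.7, -0.2]
opening: 0.009
grasp_force: 21.4
```

```bash
python3 -m inch '[[-0.02,-0.01,-0.08,0],[-0.04,-0.01,-0.16,0],[-0.06,-0.02,-0.24,0],[-0.08,-0.02,-0.32,0],[-0.1,-0.03,-0.4,0],[-0.12,-0.03,-0.48,0],[-0.12,-0.03,-0.48,0],[-0.12,-0.03,-0.48,0]]'
```

```text
time: 35.35
ee_pos: [0.4771, 0.1748, 0.0544]
tcp_rot: [-179.9, 0.0, 107.2]
wrist_force: [-3.9, -1.4, 0.9]
opening: 0.0085
grasp_force: 21.8
```

```bash
python3 -m inch '[[-0.01,0,-0.06,0],[-0.02,-0.01,-0.12,0],[-0.03,-0.01,-0.18,0],[-0.04,-0.01,-0.24,0],[-0.05,-0.01,-0.3,0],[-0.05,-0.01,-0.3,0],[-0.05,-0.01,-0.3,0],[-0.05,-0.01,-0.3,0]]'
```

```text
time: 36.35
ee_pos: [0.4763, 0.1746, 0.0514]
tcp_rot: [-179.9, -0.0, 107.2]
wrist_force: [-6.8, -1.9, 3.7]
opening: 0.0088
grasp_force: 22.0
```

```bash
python3 -m inch '[[0,0,0,0],[0,0,0,0],[0,0,0,0],[0,0,0,0],[0,0,1,0],[0,0,4,0],[0,0,8,0],[0,0,12,0]]' 4 20; python3 -m inch '[[0,4,2,0],[-2,8,4,0],[-4,12,4,0],[-6,16,4,0],[-8,20,4,0],[-10,24,4,0],[-10,26,4,0],[-10,26,4,0]]'; python3 - <<'E'
from h import *
s=cam("scene");t=cam("top")
a=s["img"][130:240,225:345];b=t["img"][190:300,260:380]
for p in(s,t):
  for n,z in(("pawl_pin",.055),("knob_grip",.072)):
    r=bot.landmark_of(n,p); print(n,[(q["score"],atz(p,q["point"],z).round(4)) for q in r[:1]])
cv2.imwrite("pics/e.png",cv2.resize(np.hstack([a,b]),None,fx=3.3,fy=3.3,interpolation=cv2.INTER_CUBIC)[:,:,::-1])
E
```

```text
time: 37.35
ee_pos: [0.477, 0.1748, 0.1736]
tcp_rot: [180.0, -0.0, 107.2]
wrist_force: [0.4, 0.3, 1.1]
opening: 0.0397
grasp_force: 0.0
time: 38.35
ee_pos: [0.3766, 0.4358, 0.2118]
tcp_rot: [-180.0, 0.0, 107.3]
wrist_force: [-0.5, -1.0, 0.1]
opening: 0.04
grasp_force: 0.0
pawl_pin [(0.54, array([0.4803, 0.173 , 0.055 ]))]
knob_grip [(0.56, array([0.5035, 0.0125, 0.072 ]))]
pawl_pin [(0.59, array([0.4801, 0.1765, 0.055 ]))]
knob_grip [(0.97, array([0.5022, 0.0179, 0.072 ]))]
```

View pics/e.png

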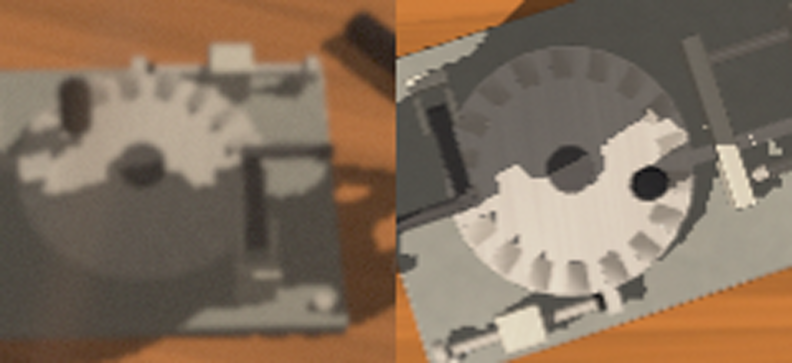

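The pawl is down on the teeth (arm at (440,150), nose at the rim) and the knob is unmoved at (650,183). The lug (610,297) is still against the stop tip and the arm is clear, so I'm handing in.

```bash
python3 -c "
from workcell import bot
print(bot.job_done())"
```

```text
the job is handed in; nothing more can be done
None
```

The job is handed in at about 38 s: the pawl was laid back, the wheel was turned backward to the stop screw (about 9 N sideways on the knob), and the pawl is back down on the teeth with the arm clear; the hand-in call returned no verdict.

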